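Bleed the paint pressure pot

TASK

Let the pressure out of the paint pot on the scale so that its lid can be opened: unscrew the small knurled brass lock nut of the bleed valve on the lid counter-clockwise as far as it goes (a bit over half a turn) and let go of it, then press on the tip of the freed pin, all the way down, to vent the pot, and keep it down for a second, then release it. Be gentle, so that the valve is never pushed down into its rubber seat; leave the nut unscrewed and the things round the pot where they are.

Things in the scene. Friction and masses are not known exactly. Their poses are not given: they have to be found in the camera images.
- boss (a point): top centre of the valve boss, a dark disc (26 mm wide, 8 mm high) on the pot's lid; z up. On it, centred, the upright bleed valve: brass stem 8 mm thick, black rubber seat 10 mm, knurled brass nut 12 mm wide, 10 mm high, 6 mm steel pin. Its height differs and is not measured: nut home, the nut's underside is 28 to 48 mm above this point, the pin's tip 17 mm above that underside.
- pot: fixed aluminium paint pressure pot with blue band and steel lid (180 mm wide) on a scale; origin on the table under its centre. The boss is at x = -30, z = 180 mm. On the lid a black gauge 75 mm from the valve, to 12 mm above the boss; three rim clamps, the nearest some 75 mm from the valve, to 7 mm above the boss. Free space within 50 mm round the valve.
- nut (a joint): lock nut angle, rad: 0 home, grows counter-clockwise seen from above, stop at 3.9; starts at 0 to 0.3. Past 3.2 it counts as unscrewed. Turns with 0.04 N m friction, stays where left; a 10 to 20 N grip does. It climbs 0.4 mm per rad (the pin stays), and frees the pin to be pressed 1.2 mm per rad.
- pin (a joint): how far the pin is pressed down, m: 0 is up. Its spring pushes back with 3 N at first and 0.5 N more per mm. The valve vents at 3.2 mm or more. A firm stop comes at 1.2 mm per rad of nut angle (4.7 mm fully unscrewed); with the nut home the pin does not give. The pin stands 7 mm out of the nut (5.5 mm when unscrewed), does not move with it, is polished and oily: press on its top, it slips when pinched.
- seat (a joint): how far the whole valve has been forced down into its rubber seat, m: 0 is properly seated. It gives way at about 12 N of push on pin or nut, then 3 N more per mm; forced in by over 1.2 mm (15 to 16 N) the valve is spoilt.
- hardener: bystander: loose white plastic bottle with a green label, 66 mm across, 160 mm high, origin under its centre
- tin: bystander: loose steel paint tin with a blue label, 84 mm across, 100 mm high, origin under its centre
- cup: bystander: loose clear plastic mixing cup, 84 mm across, 110 mm high, origin under its centre
- paddle: bystander: loose steel stirring paddle lying flat, 250 mm long along its x, 32 mm wide, 12 mm thick, black handle, origin under its middle
- readout: the scale's fixed black readout on a post with an orange trim, 170 mm wide, 190 mm high, origin under its centre

How it is judged:
By the outcome, as a careful person would: the job done as asked, in the order asked, and still so for the second after the job is handed in, with the robot touching nothing.
It also fails if it takes over 72 s, if anything falls off the work surface, if the arm or the gripper's body presses on something with over 40 N, if the wrist force passes 120 N, or if a joint passes its speed limit or range.

ROBOT

A 7-joint arm with a two-finger parallel gripper is mounted at the origin on the work surface. World frame = base frame: x ahead of the robot, y to its left, z up, the work surface at z = 0. Lengths are in m, angles in rad, forces in N, time in s.
With the tool pointing down it reaches from about 0.4 to 0.875 m from the base axis. Payload 19.3 kg.
Tool frame: the origin (TCP) lies at the very end of the fingers, on their centre line; the grasp point (between the pads) lies 19 mm behind it; z points along the fingers, y is the line along which they close (so a half turn about z gives the same grasp; the last joint's range is limited). The gripper opens to 85 mm and grips with 20 to 120 N. Pads are 22 mm wide; open, the fingers measure 114 mm over their backs; the gripper's body (76 mm by 85 mm) begins 54 mm behind the grasp point. The pads swing forward as they close: fully open they stand 13 mm farther back than shut.
Start: joints at [1.225, 0.521, -0.036, 1.599, 0.021, 1.021, -0.113], TCP at [0.17, -0.601, 0.206] pointing down, gripper open.
Joint ranges: [-2.91, 2.91], [-0.3, 2.13], [-1.5, 1.42], [0.17, 2.43], [-1.26, 4.41], [0.16, 1.93], [-2.52, 2.52]. Speed limits (rad/s): [1.89, 1.89, 2.39, 2.39, 3.01, 3.01, 3.01].

INTERFACE

Orientations are given as [roll, pitch, yaw] about the fixed x, y, z axes, in that order (R = Rz(yaw) Ry(pitch) Rx(roll)).
In Python, from workcell import bot gives the robot as it stands.
- The arm moves only by the tool carry_out, never from a script. Its argument "rows" is a list that holds one entry, the list of rows, each a list of 4 numbers: the shift along the tool's x, y, z in m, then the turn about the tool's z in degrees. In form: [[[x, y, z, twist], ...]]. A call has 1 to 12 rows; each row is the pose to reach, as a shift and turn from the pose commanded when the call began, along the tool's axes at that moment; what a row does not reach only later rows make up. A row lasts 1/12 s, in which the tool goes at most 41.7 mm and 7.16 degrees, less where a joint would pass 70% of its speed; a pose out of reach is approached as far as the arm can. A call with a gripper value outside its range is refused whole. "grip" is the finger opening in m, from 0 to 0.0854, set as the call begins (left out, the last holds). The fingers move at their own pace and stop on an object; "grip_force" is the grip in N (left out, the last holds). Time passes only in rows, so rows that repeat a pose let the fingers close. It gives the time, the measured TCP pose, the force, the opening and the grip force at its end, in the units of the state.
- bot.observe(): the state, without advancing time (a new reading comes with each control period).
- bot.grab_frame(name): name is "scene" or "top"; returns a dict with "pixels" (420x560x3 uint8, red, green, blue), "K" (3x3 intrinsics, pixels), "k1" (the pictures are not rectified: a ray, as slopes to the right and down, at radius r is drawn at 1 + k1 r^2 times it, then the intrinsics apply), "pose" (4x4, takes a point from camera to world coordinates). Camera axes: x right, y down, z forward; pixel columns grow to the right and rows downward; lengths in m; the calibration is good to about 2 mm. A picture is of the moment at which its call begins. There is no depth.
- bot.job_done(): hands the job in; it is judged then, once.
Trained networks look in a picture, given as the dict that the camera call returned (one of the last four; its "shot" number tells which), for a name from the list of things; names that differ only in an ending like _2 or _b are one class to them, and where a whole thing is asked for, a point or a joint stands for the part that bears it (a point fixed in the world has none). Each returns a list of dicts, best first, with "conf" (0 to 1); they miss things now and then, are a little off and sometimes report something else, mostly with a low value. They report only what shows in the picture. A call takes as long as a camera call.
- bot.look_for(picture, label): "position" ([column, row] in pixels, amid what is visible of it).
- bot.regions_of(picture, label): "region" (420x560 bool, what is visible of it) and "position" ([column, row] in pixels, amid what is visible of it).
- bot.spot_point(picture, label): "position" ([column, row] in pixels: a listed point, or the origin of a listed thing).
The state is a dict: "clock": time; "qpos": joint angles; "qd": joint speeds; "joint_efforts": joint torques, N m; "position": TCP position; "tool_rot": TCP orientation; "force": force on the tool from outside, world axes, zero at the start; "moment": the same for the moment, N m; "grip_width": finger opening in m; "finger_force": force on a finger pad.
Only numpy, scipy, OpenCV 4.12 (cv2) and the standard library are available. Lean on these libraries where they do the work, as an engineer would, in place of code of your own. Each camera call takes 0.05 s, during which the arm holds its last target. There are 200 camera calls.

## Working session

There is one attempt and no reset: what is moved stays moved. The work goes in short steps, Python scripts to look and compute and a tool call to move; the robot and the scene stay as the last step left them, time stands still between calls to the robot, and variables do not carry over. Pictures are saved under pics/ and viewed, at most 10 in all, crops included, and the job is handed in when it is done.

Besides the shell and the picture viewer there is one more tool, called after "Call:" in YAML: its name, and indented under it one key for each argument. carry_out: Moves the arm, as the interface text tells. Its arguments: {"type":"object","properties":{"rows":{"type":"array","items":{"type":"array","items":{"type":"array","items":{"type":"number"}}}},"grip":{"type":"number"},"grip_force":{"type":"number"}},"required":["rows"]}

```bash
mkdir -p pics; cat > h.py <<'E'
import numpy as np, cv2
from workcell import bot
def ray(f,px):
    K=np.array(f["K"]);k=f["k1"];P=np.array(f["pose"])
    d=np.array([(px[0]-K[0,2])/K[0,0],(px[1]-K[1,2])/K[1,1]]);u=d.copy()
    for _ in range(30): u=d/(1+k*(u@u))
    v=P[:3,:3]@np.array([*u,1]);return P[:3,3],v/np.linalg.norm(v)
def proj(f,X):
    P=np.array(f["pose"]);K=np.array(f["K"]);c=P[:3,:3].T@(np.array(X)-P[:3,3]);u=c[:2]/c[2];u=u*(1+f["k1"]*(u@u))
    return np.array([K[0,0]*u[0]+K[0,2],K[1,1]*u[1]+K[1,2]])
def atz(f,px,z):
    o,v=ray(f,px);return o+v*(z-o[2])/v[2]
def tri(rs):
    A=sum(np.eye(3)-np.outer(v,v) for o,v in rs);b=sum((np.eye(3)-np.outer(v,v))@o for o,v in rs)
    return np.linalg.solve(A,b)
def save(f,n,box=None,s=1):
    im=f["pixels"][:,:,::-1]
    if box: im=im[box[1]:box[3],box[0]:box[2]]
    cv2.imwrite("pics/"+n,cv2.resize(im,None,fx=s,fy=s,interpolation=cv2.INTER_CUBIC))
E
python3 - <<'E'
from h import *
S=bot.observe();print({k:np.round(v,3) for k,v in S.items()})
fs={n:bot.grab_frame(n) for n in("scene","top")}
for n,f in fs.items():
    save(f,n+"0.png");print(n,np.round(f["pose"],3).tolist(),f["K"],f["k1"])
    for l in("boss","pot","nut","pin","hardener","tin","cup","paddle","readout"):
        print(l,[(np.round(r["position"],1).tolist(),round(r["conf"],2)) for r in bot.spot_point(f,l)[:2]] if l not in("nut","pin") else [(np.round(r["position"],1).tolist(),round(r["conf"],2)) for r in bot.look_for(f,l)[:2]])
E
```

```text
{'clock': np.float64(0.0), 'qpos': array([ 1.225,  0.522, -0.036,  1.6  ,  0.021,  1.021, -0.113]), 'qd': array([ 0.001, -0.   , -0.   , -0.   , -0.001, -0.001,  0.001]), 'joint_efforts': array([-0.0000e+00, -9.2713e+01,  1.9800e+00, -3.6994e+01,  1.8000e-02,
        8.0000e-03, -0.0000e+00]), 'position': array([ 0.17 , -0.601,  0.205]), 'tool_rot': array([-3.14 ,  0.   ,  0.276]), 'force': array([-0.118, -0.505, -0.36 ]), 'moment': array([ 0.02 , -0.047,  0.031]), 'finger_force': np.float64(0.0), 'grip_width': np.float64(0.085)}
scene [[0.66, 0.439, -0.61, 1.13], [0.751, -0.406, 0.52, -0.473], [-0.019, -0.801, -0.598, 0.747], [0.0, 0.0, 0.0, 1.0]] [[428.39120843   0.         272.23027318]
 [  0.         428.39120843 206.88540603]
 [  0.           0.           1.        ]] -0.0980406050549948
boss [([225.5, 211.3], 0.8)]
pot [([244.1, 269.4], 0.55)]
nut []
pin []
hardener [([121.9, 340.6], 0.6)]
tin [([173.5, 384.2], 0.85)]
cup [([315.8, 198.7], 0.62)]
paddle [([101.1, 298.7], 0.75)]
readout [([401.7, 211.8], 0.62)]
top [[0.008, -0.994, 0.112, 0.331], [-1.0, -0.007, 0.013, 0.015], [-0.012, -0.112, -0.994, 1.65], [0.0, 0.0, 0.0, 1.0]] [[519.64966736   0.         270.66648885]
 [  0.         519.64966736 211.33090219]
 [  0.           0.           1.        ]] -0.05733820028748042
boss [([307.1, 213.8], 0.93)]
pot []
nut []
pin []
hardener [([393.0, 214.9], 0.85)]
tin [([385.3, 167.4], 0.97)]
cup [([185.9, 239.0], 0.74)]
paddle [([389.7, 261.1], 0.97)]
readout [([149.8, 168.8], 0.73)]
```

View pics/scene0.png

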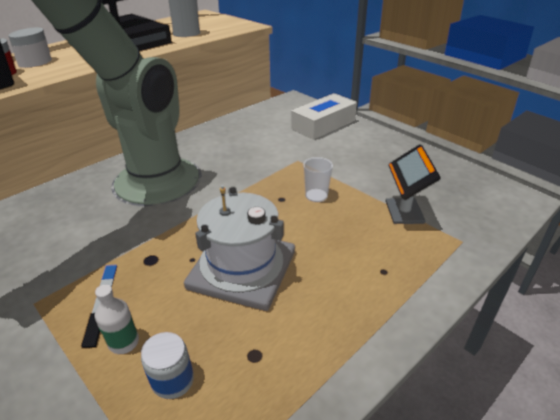

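View pics/top0.png

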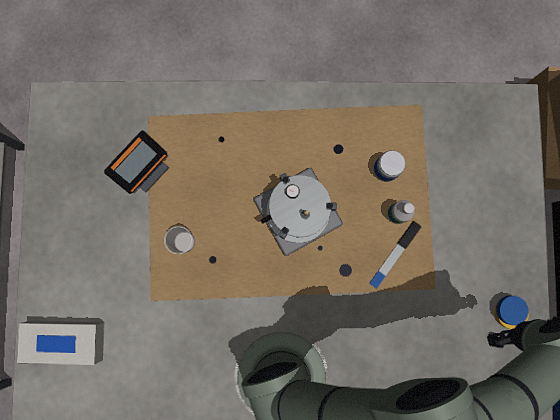

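```bash
python3 - <<'E'
from h import *
s=bot.grab_frame("scene");t=bot.grab_frame("top")
b=bot.spot_point(s,"boss")[0]["position"];c=bot.spot_point(t,"boss")[0]["position"]
rs=[ray(s,b),ray(t,c)];X=tri(rs);print("tri boss",X, proj(s,X)-b,proj(t,X)-c)
for l,z in(("hardener",0),("tin",0),("cup",0),("paddle",0),("readout",0),("pot",0)):
    for n,f in(("s",s),("t",t)):
        r=bot.spot_point(f,l)
        if r: print(l,n,np.round(atz(f,r[0]["position"],z),3),r[0]["conf"])
for h in(0,.028,.038,.048,.065):
    print(h,proj(s,X+[0,0,h]),proj(t,X+[0,0,h]))
u,v=proj(s,X+[0,0,.03]).astype(int);save(s,"sc.png",(u-40,v-45,u+40,v+30),8)
u,v=proj(t,X).astype(int);save(t,"tc.png",(u-50,v-37,u+50,v+38),8)
E
```

```text
Traceback (most recent call last):
IndexError: list index out of range
```

The scene view shows the pot at mid-image, with the valve upright at about (223,198) and the boss at (225,211). In the top view the boss is at (306,213) and the gauge at (292,190). The bystanders are well clear of the valve.

```bash
cat >> h.py <<'E'
def spot(f,l,n=1):
    r=bot.spot_point(f,l);return r[0] if r else None
E
python3 - <<'E'
from h import *
S=[];T=[]
for i in range(4):
    s=bot.grab_frame("scene");r=spot(s,"boss"); 
    if r and r["conf"]>.4:S.append(r["position"])
    t=bot.grab_frame("top");r=spot(t,"boss")
    if r and r["conf"]>.4:T.append(r["position"])
print(np.round(S,1).tolist(),np.round(T,1).tolist())
b=np.median(S,0);c=np.median(T,0)
X=tri([ray(s,b),ray(t,c)]);print("tri boss",X, proj(s,X)-b,proj(t,X)-c)
for l in("hardener","tin","cup","paddle","readout"):
    r=spot(t,l)
    if r: print(l,np.round(atz(t,r["position"],0),3),r["conf"])
for h in(0,.028,.038,.048,.065):
    print(h,proj(s,X+[0,0,h]),proj(t,X+[0,0,h]))
u,v=proj(s,X+[0,0,.03]).astype(int);print(u-40,v-45);save(s,"sc.png",(u-40,v-35,u+40,v+25),10)
u,v=proj(t,X).astype(int);print(u-40,v-30);save(t,"tc.png",(u-40,v-30,u+40,v+30),10)
E
```

```text
[[228.2, 210.0], [224.5, 212.1], [225.5, 211.4]] [[306.5, 216.1], [304.4, 213.2], [303.4, 214.8], [306.5, 213.3]]
tri boss [ 0.48970164 -0.06457458  0.17669022] [-0.70623774  0.08452786] [-0.46364848 -0.29434674]
hardener [ 0.507 -0.362  0.   ] 0.63
tin [ 0.649 -0.333  0.   ] 0.87
cup [0.424 0.313 0.   ] 0.93
paddle [ 0.369 -0.341  0.   ] 0.69
readout [0.648 0.431 0.   ] 0.79
0 [224.79376226 211.48452786] [304.98635152 213.75565326]
0.028 [223.6951024  201.21501076] [305.52636882 212.68471165]
0.038 [223.29447805 197.4574376 ] [305.72427055 212.29222971]
0.048 [222.88943137 193.65135933] [305.92491213 211.89430818]
0.065 [222.19055721 187.06754523] [306.27245353 211.2050341 ]
183 155
264 183
```

View pics/sc.png

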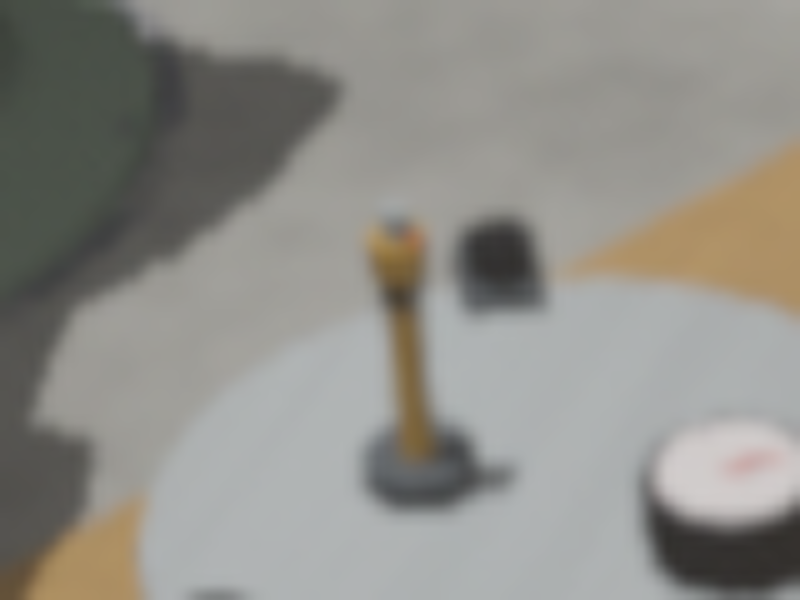

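View pics/tc.png

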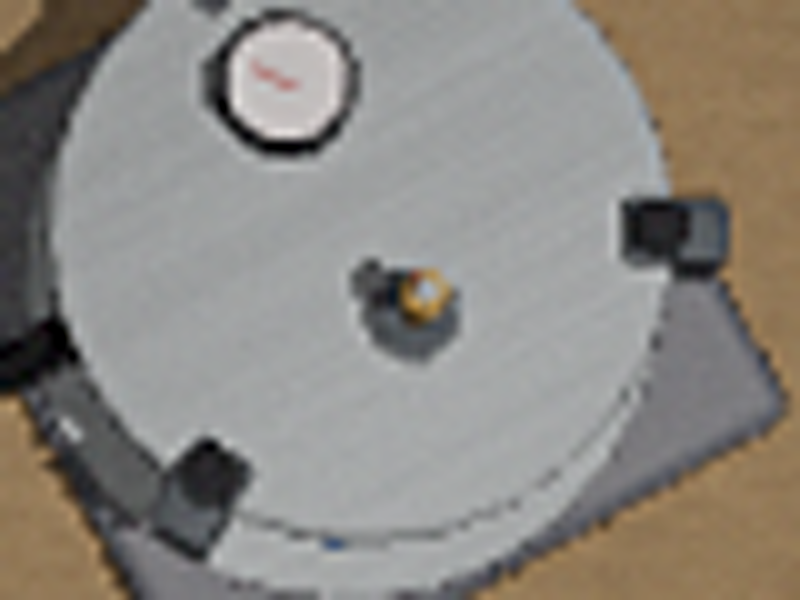

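The scene crop gives the pin tip at about (222.3,185), the nut's lower edge at row 193 and the boss top at (224.3,210.5). The top crop gives the tip at (306,211.6) and the boss disc centre at about (304.7,214). There's free space all round the valve.

```bash
cat >> h.py <<'E'
from scipy.spatial.transform import Rotation
def st():
    s=bot.observe();print("t",round(float(s["clock"]),2),"p",np.round(s["position"],4),"rot",np.round(s["tool_rot"],3),"q",np.round(s["qpos"],2),"F",np.round(s["force"],1),"M",np.round(s["moment"],3),"w",round(float(s["grip_width"]),4),"ff",round(float(s["finger_force"]),1));return s
def shift(s,X):
    return np.round(Rotation.from_euler("xyz",s["tool_rot"]).as_matrix().T@(np.array(X)-s["position"]),4)
E
python3 - <<'E'
from h import *
s=bot.grab_frame("scene");t=bot.grab_frame("top")
X=tri([ray(s,(222.3,185)),ray(t,(306,211.6))]);print("tip",X,proj(s,X),proj(t,X))
X0=tri([ray(s,(224.3,210.5)),ray(t,(304.7,213.8))]);print("boss",X0,proj(s,X0),proj(t,X0))
print(atz(t,(306,211.6),X[2]),atz(t,(304.7,213.8),.18),atz(s,(222.3,185),X[2]),atz(s,(224.3,210.5),.18))
for h in(.042,.045,.048):
    print(h,[np.round(proj(s,np.array([.489,-.0645,.18])+[0,0,d]),1).tolist() for d in(0,h-.000,h+.01,h+.017)])
o=st();print(shift(o,[.489,-.0645,.33]))
E
```

```text
tip [ 0.48835357 -0.06331411  0.24566687] [222.13468892 185.01919507] [305.89092344 211.53093444]
boss [ 0.48894567 -0.06424688  0.17893722] [224.62421738 210.46023326] [304.91354594 213.93445601]
[ 0.48816669 -0.06361071  0.24566687] [ 0.48921169 -0.06358218  0.18      ] [ 0.48853441 -0.06301371  0.24566687] [ 0.48977432 -0.06562461  0.18      ]
0.042 [[224.5, 210.1], [222.8, 194.5], [222.4, 190.7], [222.1, 188.0]]
0.045 [[224.5, 210.1], [222.7, 193.4], [222.3, 189.5], [222.0, 186.8]]
0.048 [[224.5, 210.1], [222.6, 192.2], [222.2, 188.4], [221.9, 185.6]]
t 2.3 p [ 0.1701 -0.6014  0.206 ] rot [-3.142  0.     0.276] q [ 1.22  0.52 -0.04  1.6   0.02  1.02 -0.11] F [-0.5 -0.3 -0.6] M [-0.07   0.028 -0.024] w 0.0859 ff 0.0
[ 0.453  -0.4298 -0.124 ]
```

Call:
carry_out:
  rows:
    - [[0, 0, -0.04, 0], [0, 0, -0.08, 0], [0, 0, -0.12, 0], [0, 0, -0.12, 0]]

```text
clock: 2.63
position: [0.1708, -0.6037, 0.3339]
tool_rot: [3.132, -0.001, 0.275]
force: [0.8, -0.9, 1.4]
grip_width: 0.0853
finger_force: 0.0
```

Call:
carry_out:
  rows:
    - [[0.029, -0.027, 0, 0], [0.058, -0.055, 0, 0], [0.087, -0.082, 0, 0], [0.115, -0.109, 0, 0], [0.144, -0.137, 0, 0], [0.173, -0.164, 0, 0], [0.202, -0.191, 0, 0], [0.23, -0.219, 0, 0], [0.259, -0.246, 0, 0], [0.288, -0.273, 0, 0], [0.317, -0.3, 0, 0], [0.317, -0.3, 0, 0]]
  grip: 0.05

```text
clock: 3.63
position: [0.3969, -0.2202, 0.3264]
tool_rot: [-3.141, -0.002, 0.284]
force: [0.8, 0.5, -0.7]
grip_width: 0.0497
finger_force: 0.0
```

```bash
python3 -c "
from h import *
o=st();print(shift(o,[.4886,-.0637,.30]))"
```

```text
t 3.63 p [ 0.3969 -0.2202  0.3264] rot [-3.141e+00 -2.000e-03  2.840e-01] q [ 0.65  0.13 -0.31  1.85  0.04  1.17 -0.96] F [ 0.8  0.5 -0.7] M [ 0.007 -0.012 -0.013] w 0.0497 ff 0.0
[ 0.1318 -0.1246  0.0267]
```

Call:
carry_out:
  rows:
    - [[0.026, -0.025, 0, 6], [0.053, -0.05, 0, 12], [0.079, -0.075, 0, 18], [0.106, -0.1, 0, 24], [0.132, -0.125, 0, 30], [0.132, -0.125, 0, 36], [0.132, -0.125, 0, 42], [0.132, -0.125, 0, 42]]

```text
clock: 4.3
position: [0.4868, -0.0694, 0.3259]
tool_rot: [-3.142, 0.0, -0.461]
force: [0.6, -0.6, -0.2]
grip_width: 0.0501
finger_force: 0.0
```

```bash
python3 -c "
from h import *
o=st();print(shift(o,[.4886,-.0637,.30]))
f=bot.grab_frame('top');save(f,'t2.png',(240,150,400,270),5);print(proj(f,o['position']))"
```

```text
t 4.3 p [ 0.4868 -0.0694  0.3259] rot [-3.142  0.    -0.461] q [ 0.32  0.21 -0.36  1.76  0.08  1.19 -2.09] F [ 0.6 -0.6 -0.2] M [-0.03  -0.063  0.024] w 0.0501 ff 0.0
[-0.0009 -0.0059  0.0259]
[310.00138905 208.68863998]
```

Call:
carry_out:
  rows:
    - [[-0.001, -0.005, 0.01, 0], [-0.001, -0.005, 0.03, 0], [-0.001, -0.005, 0.05, 0], [-0.001, -0.005, 0.07, 0], [-0.001, -0.005, 0.09, 0], [-0.001, -0.005, 0.1, 0], [-0.001, -0.005, 0.11, 0], [-0.001, -0.005, 0.111, 0], [-0.001, -0.005, 0.111, 0], [-0.001, -0.005, 0.111, 0]]
  grip: 0.03

```text
clock: 5.18
position: [0.4882, -0.0653, 0.2157]
tool_rot: [-3.141, -0.001, -0.457]
force: [0.8, -0.4, 0.7]
grip_width: 0.0299
finger_force: 0.0
```

```bash
python3 -c "
from h import *
o=st();print(shift(o,[.4886,-.0637,.2135]))
f=bot.grab_frame('scene');save(f,'s2.png',(183,150,263,210),10)"
```

```text
t 5.18 p [ 0.4882 -0.0653  0.2157] rot [-3.141e+00 -1.000e-03 -4.570e-01] q [ 0.3   0.32 -0.35  1.92  0.13  0.93 -2.15] F [ 0.8 -0.4  0.7] M [-0.017  0.016 -0.011] w 0.0299 ff 0.0
[-0.0004 -0.0016  0.0022]
```

View pics/s2.png

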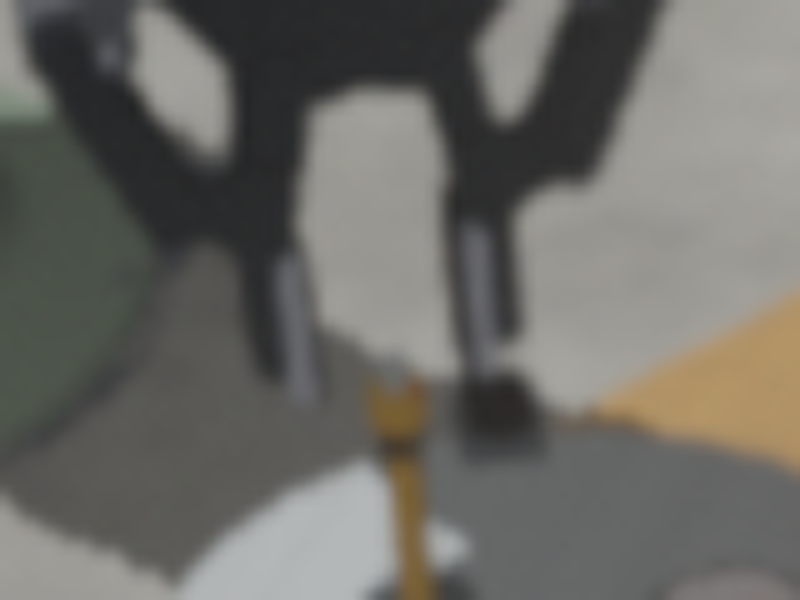

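The fingers straddle the valve, which is the dark-tipped brass piece at crop (397,400). But the fingertips appear at about crop row 388, higher than I expected for TCP z 0.216, so I'm checking the numbers before closing.

```bash
python3 -c "
from h import *
o=st();p=o['position'];R=Rotation.from_euler('xyz',o['tool_rot']).as_matrix()
f=bot.grab_frame('scene');g=bot.grab_frame('top')
for n,F in(('s',f),('t',g)):
  for y in(-.015,0,.015):
    for z in(0,-.02,-.04): print(n,y,z,np.round(proj(F,p+R@[0,y,z]),1))
im=np.hstack([cv2.resize(f['pixels'][150:210,200:245],None,fx=9,fy=9,interpolation=2),cv2.resize(g['pixels'][180:240,285:328],None,fx=9,fy=9,interpolation=2)])
cv2.imwrite('pics/c3.png',im[:,:,::-1])"
```

```text
t 5.23 p [ 0.4883 -0.0653  0.2158] rot [-3.141e+00 -1.000e-03 -4.570e-01] q [ 0.3   0.32 -0.35  1.92  0.13  0.93 -2.15] F [-0.2 -1.  -0.1] M [0.067 0.004 0.015] w 0.0296 ff 0.0
s -0.015 0 [229.4 195.7]
s -0.015 -0.02 [228.7 188.1]
s -0.015 -0.04 [227.9 180.2]
s 0 0 [222.6 196.9]
s 0 -0.02 [221.8 189.2]
s 0 -0.04 [220.9 181.3]
s 0.015 0 [215.7 198. ]
s 0.015 -0.02 [214.8 190.4]
s 0.015 -0.04 [213.8 182.5]
t -0.015 0 [301.2 210.4]
t -0.015 -0.02 [301.5 209.5]
t -0.015 -0.04 [301.9 208.7]
t 0 0 [306.  212.8]
t 0 -0.02 [306.4 212. ]
t 0 -0.04 [306.8 211.2]
t 0.015 0 [310.9 215.2]
t 0.015 -0.02 [311.3 214.4]
t 0.015 -0.04 [311.8 213.6]
```

View pics/c3.png

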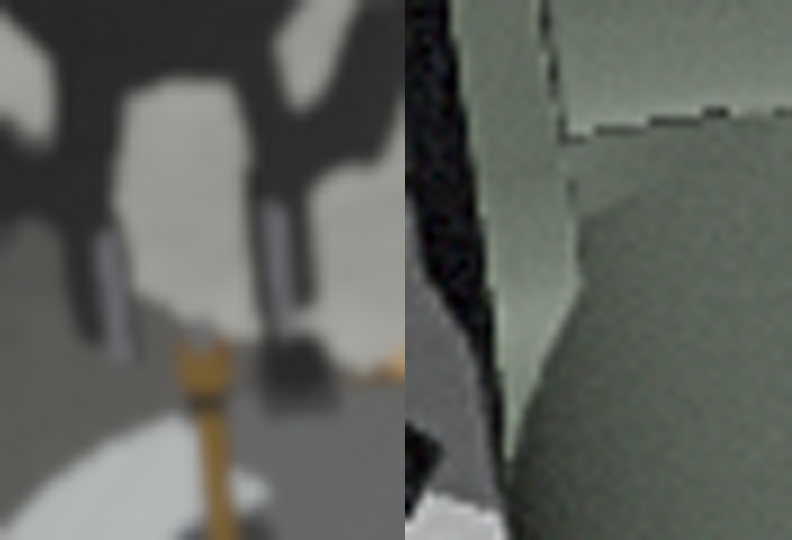

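The pads' lower ends show at about px (213,190) and (231,187). That's some 20 mm above the nominal TCP, because they stand back while open. I'll narrow the opening and look again before gripping.

Call:
carry_out:
  rows:
    - [[0, -0.0015, 0, 0], [0, -0.0015, 0, 0], [0, -0.0015, 0, 0], [0, -0.0015, 0, 0]]
  grip: 0.018
  grip_force: 20

```text
clock: 5.67
position: [0.4885, -0.0639, 0.2151]
tool_rot: [-3.142, -0.0, -0.457]
force: [-0.5, -0.2, 0.1]
grip_width: 0.0179
finger_force: 0.0
```

```bash
python3 -c "
from h import *
o=st()
f=bot.grab_frame('scene')
cv2.imwrite('pics/c4.png',cv2.resize(f['pixels'][150:210,190:250],None,fx=10,fy=10,interpolation=2)[:,:,::-1])"
```

```text
t 5.67 p [ 0.4885 -0.0639  0.2151] rot [-3.142 -0.    -0.457] q [ 0.29  0.32 -0.35  1.92  0.14  0.93 -2.15] F [-0.5 -0.2  0.1] M [ 0.013  0.002 -0.024] w 0.0179 ff 0.0
```

View pics/c4.png

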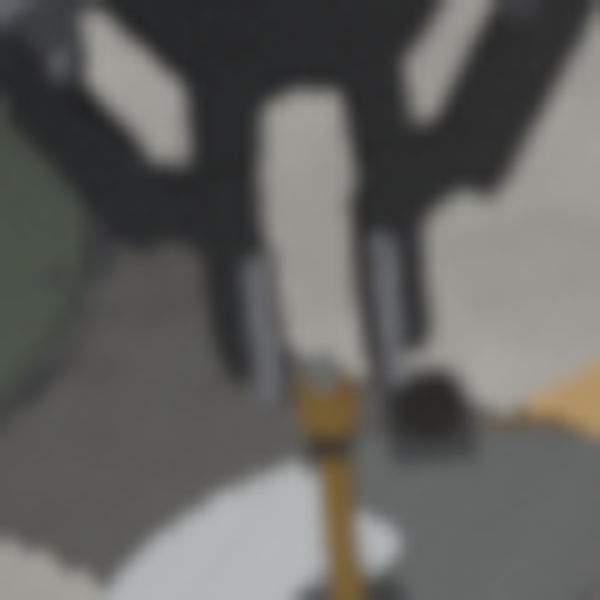

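The pads now flank the valve, but their lower ends sit at about row 189, level with the top of the nut (rows 188–194). I'll lower 12 mm and close. The measured width will show what's held: nut 12 mm, rubber 10, stem 8, pin 6.

Call:
carry_out:
  rows:
    - [[0, 0, 0.004, 0], [0, 0, 0.008, 0], [0, 0, 0.012, 0], [0, 0, 0.012, 0], [0, 0, 0.012, 0]]

```text
clock: 6.13
position: [0.4883, -0.0639, 0.2026]
tool_rot: [3.141, 0.001, -0.457]
force: [-0.2, 0.5, 0.2]
grip_width: 0.0179
finger_force: 0.0
```

Call:
carry_out:
  rows:
    - [[0, 0, 0, 0], [0, 0, 0, 0], [0, 0, 0, 0], [0, 0, 0, 0], [0, 0, 0, 0], [0, 0, 0, 0]]
  grip: 0.0
  grip_force: 20

```text
clock: 6.63
position: [0.4884, -0.064, 0.203]
tool_rot: [3.141, 0.0, -0.457]
force: [-2.1, -1.6, -0.9]
grip_width: 0.0106
finger_force: 19.5
```

```bash
python3 -c "
from h import *
o=st()
f=bot.grab_frame('scene')
cv2.imwrite('pics/c5.png',cv2.resize(f['pixels'][150:210,190:250],None,fx=10,fy=10,interpolation=2)[:,:,::-1])"
```

```text
t 6.63 p [ 0.4884 -0.064   0.203 ] rot [ 3.141  0.    -0.457] q [ 0.29  0.33 -0.35  1.93  0.14  0.9  -2.16] F [-2.1 -1.6 -0.9] M [-0.427  0.269  0.032] w 0.0106 ff 19.5
```

View pics/c5.png

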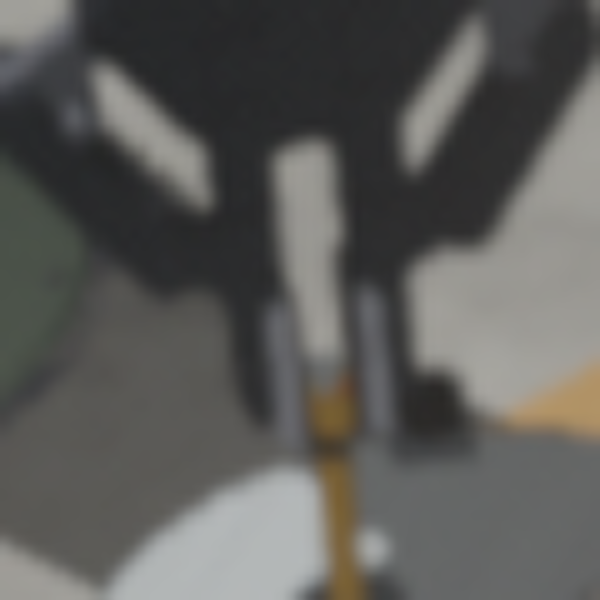

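The width is 10.6 mm at 19.5 N with the pads flanking the nut, and their lower ends are level with its underside at about row 194. So the nut is held. I'll start turning counter-clockwise, which is negative twist, and rise as the nut climbs.

Call:
carry_out:
  rows:
    - [[0, 0, 0, -5], [0, 0, 0, -10], [0, 0, -0.0001, -15], [0, 0, -0.0001, -20], [0, 0, -0.0002, -25], [0, 0, -0.0002, -30], [0, 0, -0.0002, -30]]

```text
clock: 7.27
position: [0.4885, -0.0638, 0.2032]
tool_rot: [-3.141, -0.0, 0.071]
force: [-1.2, 0.1, -0.1]
grip_width: 0.0105
finger_force: 19.5
```

```bash
python3 -c "
from h import *
o=st();print('toolF',np.round(Rotation.from_euler('xyz',o['tool_rot']).as_matrix().T@o['force'],1))"
```

```text
t 7.27 p [ 0.4885 -0.0638  0.2032] rot [-3.141 -0.     0.071] q [ 0.38  0.34 -0.46  1.93  0.19  0.91 -1.68] F [-1.2  0.1 -0.1] M [-0.017  0.295  0.001] w 0.0105 ff 19.5
toolF [-1.2 -0.1  0.1]
```

Call:
carry_out:
  rows:
    - [[0, 0, 0, -6], [0, 0, -0.0001, -12], [0, 0, -0.0001, -18], [0, 0, -0.0002, -24], [0, 0, -0.0002, -30], [0, 0, -0.0003, -36], [0, 0, -0.0003, -42], [0, 0, -0.0003, -48]]

```text
clock: 7.93
position: [0.4883, -0.0636, 0.2035]
tool_rot: [-3.141, -0.0, 0.906]
force: [-2.4, 1.5, 0.0]
grip_width: 0.0105
finger_force: 19.6
```

```bash
python3 -c "
from h import *
o=st();print('toolF',np.round(Rotation.from_euler('xyz',o['tool_rot']).as_matrix().T@o['force'],1))
f=bot.grab_frame('scene')
cv2.imwrite('pics/c6.png',cv2.resize(f['pixels'][150:210,190:250],None,fx=10,fy=10,interpolation=2)[:,:,::-1])"
```

```text
t 7.93 p [ 0.4883 -0.0636  0.2035] rot [-3.141 -0.     0.906] q [ 0.52  0.37 -0.64  1.92  0.27  0.94 -0.92] F [-2.4  1.5  0. ] M [ 0.319  0.521 -0.053] w 0.0105 ff 19.6
toolF [-0.3 -2.8 -0. ]
```

View pics/c6.png

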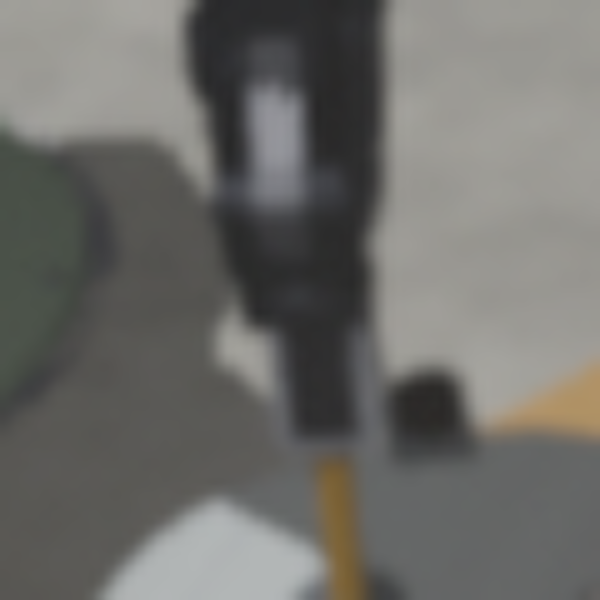

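Mz ≈ −0.05 N m matches the nut's friction, so it's turning, and 78° are done. I'll continue.

Call:
carry_out:
  rows:
    - [[0, -0.0003, 0, -6], [0, -0.0003, -0.0001, -12], [0, -0.0003, -0.0001, -18], [0, -0.0003, -0.0002, -24], [0, -0.0003, -0.0002, -30], [0, -0.0003, -0.0002, -36], [0, -0.0003, -0.0003, -42], [0, -0.0003, -0.0003, -48], [0, -0.0003, -0.0004, -54], [0, -0.0003, -0.0004, -60]]

```text
clock: 8.82
position: [0.4879, -0.0636, 0.2038]
tool_rot: [-3.141, -0.0, 1.951]
force: [-3.9, 1.3, 1.6]
grip_width: 0.0102
finger_force: 19.7
```

```bash
python3 -c "
from h import *
o=st();print('toolF',np.round(Rotation.from_euler('xyz',o['tool_rot']).as_matrix().T@o['force'],1))"
```

```text
t 8.82 p [ 0.4879 -0.0636  0.2038] rot [-3.141 -0.     1.951] q [ 0.69  0.43 -0.88  1.91  0.4   0.98  0.01] F [-3.9  1.3  1.6] M [0.21  0.896 0.018] w 0.0102 ff 19.7
toolF [ 2.7 -3.1 -1.6]
```

Call:
carry_out:
  rows:
    - [[0, 0, 0, -6], [0, 0, -0.0001, -12], [0, 0, -0.0001, -18], [0, 0, -0.0002, -24], [0, 0, -0.0002, -30], [0, 0, -0.0002, -36], [0, 0, -0.0003, -42], [0, 0, -0.0003, -48], [0, 0, -0.0003, -53]]

```text
clock: 9.57
position: [0.4877, -0.0638, 0.2041]
tool_rot: [-3.141, -0.001, 2.876]
force: [-6.0, -0.8, 4.5]
grip_width: 0.0108
finger_force: 19.8
```

```bash
python3 -c "
from h import *
o=st();print('toolF',np.round(Rotation.from_euler('xyz',o['tool_rot']).as_matrix().T@o['force'],1))"
```

```text
t 9.57 p [ 0.4877 -0.0638  0.2041] rot [-3.141e+00 -1.000e-03  2.876e+00] q [ 0.83  0.51 -1.11  1.91  0.53  1.06  0.8 ] F [-6.  -0.8  4.5] M [-0.166  1.179 -0.021] w 0.0108 ff 19.8
toolF [ 5.6 -2.4 -4.4]
```

Call:
carry_out:
  rows:
    - [[0.0005, 0, -0.0006, -5], [0.0007, 0, -0.0008, -10], [0.0007, 0, -0.0009, -15], [0.0007, 0, -0.0009, -20]]

```text
clock: 9.9
position: [0.4873, -0.0639, 0.2048]
tool_rot: [-3.141, -0.001, -3.059]
force: [-1.1, -1.6, -3.8]
grip_width: 0.0108
finger_force: 19.5
```

```bash
python3 -c "
from h import *
o=st();print('toolF',np.round(Rotation.from_euler('xyz',o['tool_rot']).as_matrix().T@o['force'],1))"
```

```text
t 9.9 p [ 0.4873 -0.0639  0.2048] rot [-3.141e+00 -1.000e-03 -3.059e+00] q [ 0.88  0.55 -1.19  1.91  0.58  1.09  1.1 ] F [-1.1 -1.6 -3.8] M [-0.475  0.239 -0.03 ] w 0.0108 ff 19.5
toolF [ 1.2 -1.5  3.8]
```

Call:
carry_out:
  rows:
    - [[0, 0, 0, -5], [0, 0, 0, -10], [0, 0, -0.0001, -14]]

```text
clock: 10.15
position: [0.4875, -0.0638, 0.2049]
tool_rot: [3.142, -0.001, -2.815]
force: [0.0, -2.2, -3.8]
grip_width: 0.0108
finger_force: 19.4
```

```bash
python3 -c "
from h import *
o=st();print('toolF',np.round(Rotation.from_euler('xyz',o['tool_rot']).as_matrix().T@o['force'],1))"
```

```text
t 10.15 p [ 0.4875 -0.0638  0.2049] rot [ 3.142e+00 -1.000e-03 -2.815e+00] q [ 0.91  0.59 -1.25  1.9   0.63  1.12  1.31] F [ 0.  -2.2 -3.8] M [-0.416 -0.029 -0.039] w 0.0108 ff 19.4
toolF [ 0.7 -2.1  3.8]
```

Call:
carry_out:
  rows:
    - [[0, 0, 0.0002, -6], [0, 0, 0.0002, -12], [0, 0, 0.0001, -18]]

```text
clock: 10.4
position: [0.4876, -0.0638, 0.2049]
tool_rot: [-3.142, -0.0, -2.5]
force: [1.3, -2.3, -3.4]
grip_width: 0.0101
finger_force: 19.5
```

```bash
python3 -c "
from h import *
o=st();print('toolF',np.round(Rotation.from_euler('xyz',o['tool_rot']).as_matrix().T@o['force'],1))"
```

```text
t 10.4 p [ 0.4876 -0.0638  0.2049] rot [-3.142 -0.    -2.5  ] q [ 0.94  0.63 -1.33  1.9   0.68  1.16  1.57] F [ 1.3 -2.3 -3.4] M [-0.35  -0.204 -0.031] w 0.0101 ff 19.5
toolF [ 0.3 -2.6  3.4]
```

I've turned 243° in all but felt no stop torque, and the width drifted, so the pads probably slipped at some point. I'll release, turn back with open fingers, go a little lower and make a second pass.

Call:
carry_out:
  rows:
    - [[0, 0, 0, 0], [0, 0, 0, 0], [0, 0, 0, 0], [0, 0, 0.001, 6], [0, 0, 0.002, 13], [0, 0, 0.003, 20], [0, 0, 0.003, 27], [0, 0, 0.003, 34], [0, 0, 0.003, 41], [0, 0, 0.003, 48], [0, 0, 0.003, 55], [0, 0, 0.003, 62]]
  grip: 0.03

```text
clock: 11.4
position: [0.4877, -0.0635, 0.2024]
tool_rot: [3.142, 0.001, 2.691]
force: [0.8, 0.3, -0.5]
grip_width: 0.0297
finger_force: 0.0
```

Call:
carry_out:
  rows:
    - [[0, 0, 0, 7], [0, 0, 0, 14], [0, 0, 0, 21], [0, 0, 0, 28], [0, 0, 0, 35], [0, 0, 0, 42], [0, 0, 0, 49], [0, 0, 0, 56], [0, 0, 0, 60], [0, 0, 0, 60], [0, 0, 0, 60]]

```text
clock: 12.32
position: [0.4878, -0.0634, 0.2024]
tool_rot: [3.141, 0.0, 1.655]
force: [0.5, 0.3, -0.3]
grip_width: 0.0299
finger_force: 0.0
```

```bash
python3 -c "
from h import *
o=st()"
```

```text
t 12.32 p [ 0.4878 -0.0634  0.2024] rot [3.141 0.    1.655] q [ 0.63  0.41 -0.81  1.92  0.36  0.96 -0.25] F [ 0.5  0.3 -0.3] M [0.045 0.029 0.033] w 0.0299 ff 0.0
```

Call:
carry_out:
  rows:
    - [[0, 0, 0, 0], [0, 0, 0, 0], [0, 0, 0, 0], [0, 0, 0, 0], [0, 0, 0, 0], [0, 0, 0, 0], [0, 0, 0, 0]]
  grip: 0.0
  grip_force: 30

```text
clock: 12.9
position: [0.4877, -0.0635, 0.2021]
tool_rot: [3.141, -0.0, 1.655]
force: [1.0, 0.9, 2.2]
grip_width: 0.0099
finger_force: 29.3
```

```bash
python3 -c "
from h import *
o=st();print('toolF',np.round(Rotation.from_euler('xyz',o['tool_rot']).as_matrix().T@o['force'],1))"
```

```text
t 12.9 p [ 0.4877 -0.0635  0.2021] rot [ 3.141 -0.     1.655] q [ 0.64  0.41 -0.81  1.92  0.36  0.96 -0.25] F [1.  0.9 2.2] M [ 0.085 -0.175 -0.02 ] w 0.0099 ff 29.3
toolF [ 0.8  1.1 -2.2]
```

Call:
carry_out:
  rows:
    - [[0, 0, -0.0003, -5], [0, 0, -0.0004, -10], [0, 0, -0.0004, -15], [0, 0, -0.0005, -20]]

```text
clock: 13.23
position: [0.4874, -0.0633, 0.2024]
tool_rot: [-3.141, -0.0, 2.008]
force: [-0.5, 1.3, -0.8]
grip_width: 0.0096
finger_force: 29.2
```

```bash
python3 -c "
from h import *
o=st();print('toolF',np.round(Rotation.from_euler('xyz',o['tool_rot']).as_matrix().T@o['force'],1))"
```

```text
t 13.23 p [ 0.4874 -0.0633  0.2024] rot [-3.141 -0.     2.008] q [ 0.69  0.43 -0.89  1.92  0.4   0.98  0.06] F [-0.5  1.3 -0.8] M [ 0.433 -0.022 -0.112] w 0.0096 ff 29.2
toolF [1.4 0.1 0.8]
```

Call:
carry_out:
  rows:
    - [[0, 0, 0, -5], [0, 0, 0, -10], [0, 0, 0, -15], [0, 0, -0.0001, -20], [0, 0, -0.0001, -25], [0, 0, -0.0001, -30]]

```text
clock: 13.73
position: [0.487, -0.0635, 0.2025]
tool_rot: [-3.141, -0.001, 2.532]
force: [-2.3, 1.8, 0.5]
grip_width: 0.0099
finger_force: 29.3
```

```bash
python3 -c "
from h import *
o=st();print('toolF',np.round(Rotation.from_euler('xyz',o['tool_rot']).as_matrix().T@o['force'],1))"
```

```text
t 13.73 p [ 0.487  -0.0635  0.2025] rot [-3.141e+00 -1.000e-03  2.532e+00] q [ 0.78  0.48 -1.02  1.91  0.48  1.02  0.51] F [-2.3  1.8  0.5] M [ 0.268  0.49  -0.02 ] w 0.0099 ff 29.3
toolF [ 3.   0.2 -0.5]
```

Call:
carry_out:
  rows:
    - [[0, 0, 0, -5], [0, 0, 0, -10], [0, 0, 0, -15], [0, 0, 0, -20]]

```text
clock: 14.07
position: [0.4869, -0.0637, 0.2024]
tool_rot: [-3.141, -0.001, 2.881]
force: [-2.6, 0.7, 0.1]
grip_width: 0.01
finger_force: 29.3
```

```bash
python3 -c "
from h import *
o=st();print('toolF',np.round(Rotation.from_euler('xyz',o['tool_rot']).as_matrix().T@o['force'],1))"
```

```text
t 14.07 p [ 0.4869 -0.0637  0.2024] rot [-3.141e+00 -1.000e-03  2.881e+00] q [ 0.83  0.51 -1.1   1.91  0.53  1.05  0.81] F [-2.6  0.7  0.1] M [ 0.009  0.666 -0.007] w 0.01 ff 29.3
toolF [ 2.7 -0.  -0.1]
```

Call:
carry_out:
  rows:
    - [[0, 0, 0, -5], [0, 0, 0, -10], [0, 0, 0, -15], [0, 0, 0, -20]]

```text
clock: 14.4
position: [0.4869, -0.064, 0.2024]
tool_rot: [-3.141, -0.002, -3.054]
force: [-2.8, -0.6, 0.2]
grip_width: 0.0097
finger_force: 29.4
```

```bash
python3 -c "
from h import *
o=st();print('toolF',np.round(Rotation.from_euler('xyz',o['tool_rot']).as_matrix().T@o['force'],1))"
```

```text
t 14.4 p [ 0.4869 -0.064   0.2024] rot [-3.141e+00 -2.000e-03 -3.054e+00] q [ 0.87  0.56 -1.19  1.91  0.59  1.09  1.1 ] F [-2.8 -0.6  0.2] M [-0.303  0.695 -0.057] w 0.0097 ff 29.4
toolF [ 2.9 -0.4 -0.2]
```

The moment readings don't settle it. The pin's travel does, since its stop comes at 1.2 mm per rad of nut angle. I'll let go, rise, close the fingers and test-press gently.

Call:
carry_out:
  rows:
    - [[0, 0, 0, 0], [0, 0, 0, 0], [0, 0, 0, 0], [0, 0, -0.02, 0], [0, 0, -0.045, 0], [0, 0, -0.07, 6], [0, 0, -0.07, 12], [0, 0, -0.07, 18], [0, 0, -0.07, 24], [0, 0, -0.07, 30], [0, 0, -0.07, 36], [0, 0, -0.07, 42]]
  grip: 0.03

```text
clock: 15.4
position: [0.4876, -0.0635, 0.2729]
tool_rot: [3.141, 0.001, 2.485]
force: [-0.2, -0.7, 1.0]
grip_width: 0.0299
finger_force: 0.0
```

Call:
carry_out:
  rows:
    - [[0, 0, 0, 7], [0, 0, 0, 14], [0, 0, 0, 21], [0, 0, 0, 28], [0, 0, 0, 35], [0, 0, 0, 42], [0, 0, 0, 49], [0, 0, 0, 56], [0, 0, 0, 60], [0, 0, 0, 60], [0, 0, 0, 60]]
  grip: 0.0

```text
clock: 16.32
position: [0.4877, -0.0634, 0.2729]
tool_rot: [3.141, 0.0, 1.447]
force: [0.1, 0.5, -0.2]
grip_width: -0.0
finger_force: 0.0
```

```bash
python3 -c "
from h import *
o=st();print(shift(o,[.4880,-.0636,.255]))
f=bot.grab_frame('scene');print(proj(f,o['position']))
cv2.imwrite('pics/c7.png',cv2.resize(f['pixels'][150:210,190:250],None,fx=10,fy=10,interpolation=2)[:,:,::-1])"
```

```text
t 16.32 p [ 0.4877 -0.0634  0.2729] rot [3.141 0.    1.447] q [ 0.67  0.32 -0.83  1.83  0.27  1.11 -0.38] F [ 0.1  0.5 -0.2] M [-0.013  0.009 -0.034] w -0.0 ff 0.0
[-0.0002  0.0004  0.0179]
[220.76946746 173.98434054]
```

View pics/c7.png

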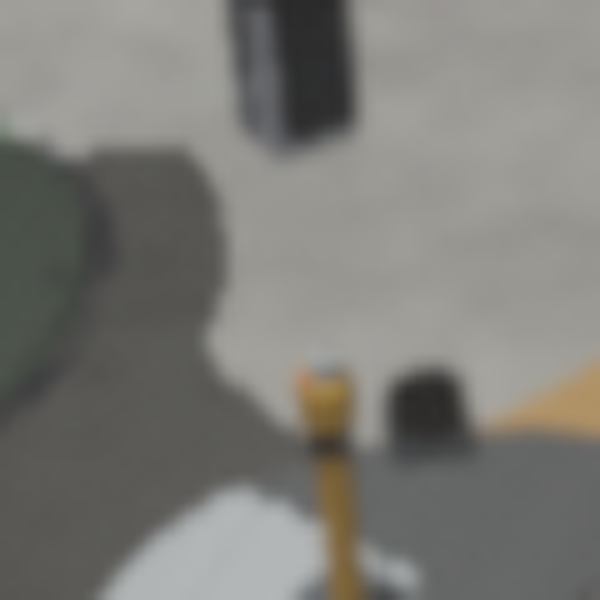

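The closed fingertips, at about crop (285,150), hang above and slightly left of the pin, which tops out at (328,365). The red index mark has moved from the right side of the nut to its left edge at (303,380), so the nut has turned a lot. I'll measure how far numerically.

```bash
python3 -c "
from h import *
def red(im,x0,y0,n):
    im=im.astype(int);r=im[:,:,0]-im[:,:,1];b=im[:,:,1]-im[:,:,2]
    # redness: low (G-B) relative to (R-G)
    s=np.clip(r-1.2*np.clip(b,0,None)-15,0,None)
    ys,xs=np.nonzero(s>0);w=s[ys,xs]
    print(n,len(w), (round((xs*w).sum()/max(w.sum(),1)+x0,2),round((ys*w).sum()/max(w.sum(),1)+y0,2)) ,[(int(x+x0),int(y+y0),int(v)) for x,y,v in zip(xs,ys,w)][:12])
a=cv2.imread('pics/scene0.png')[:,:,::-1];t=cv2.imread('pics/top0.png')[:,:,::-1]
f=bot.grab_frame('scene')
red(a[180:200,215:232],215,180,'s0');red(f['pixels'][180:200,215:232],215,180,'s1');red(t[203:220,298:314],298,203,'t0')
c=np.array([.4882,-.0635,.2375])
for z in(.2375,.2335):
  for d in range(-60,330,30): 
    X=np.array([c[0]+.0055*np.cos(np.radians(d)),c[1]+.0055*np.sin(np.radians(d)),z]);print(d,z,np.round(proj(f,X),1))
print(a[183:196,218:229].tolist()[4:8],'\n',f['pixels'][183:196,218:229].tolist()[3:7])
"
```

```text
s0 0 (np.float64(215.0), np.float64(180.0)) []
s1 0 (np.float64(215.0), np.float64(180.0)) []
t0 1 (np.float64(305.0), np.float64(210.0)) [(305, 210, 13)]
-60 0.2375 [221.3 189.6]
-30 0.2375 [222.6 189.6]
0 0.2375 [223.9 189.3]
30 0.2375 [224.7 188.6]
60 0.2375 [224.9 187.9]
90 0.2375 [224.4 187.2]
120 0.2375 [223.4 186.8]
150 0.2375 [222.1 186.8]
180 0.2375 [220.8 187.2]
210 0.2375 [220.  187.8]
240 0.2375 [219.8 188.5]
270 0.2375 [220.3 189.2]
300 0.2375 [221.3 189.6]
-60 0.2335 [221.5 191.2]
-30 0.2335 [222.8 191.2]
0 0.2335 [224.  190.8]
30 0.2335 [224.9 190.2]
60 0.2335 [225.1 189.4]
90 0.2335 [224.6 188.8]
120 0.2335 [223.6 188.4]
150 0.2335 [222.3 188.4]
180 0.2335 [221.  188.7]
210 0.2335 [220.2 189.3]
240 0.2335 [220.  190.1]
270 0.2335 [220.4 190.8]
300 0.2335 [221.5 191.2]
[[[160, 158, 152], [163, 157, 146], [161, 151, 134], [142, 136, 125], [126, 125, 120], [132, 124, 114], [153, 138, 120], [163, 153, 138], [162, 159, 151], [158, 157, 152], [151, 150, 145]], [[162, 158, 150], [167, 156, 137], [168, 148, 113], [150, 133, 104], [130, 117, 101], [137, 111, 90], [157, 121, 94
[... 488 characters left out ...]
 143], [154, 152, 148], [147, 149, 148], [144, 143, 139], [149, 145, 137], [157, 155, 149], [161, 160, 154], [161, 159, 155], [159, 158, 153]], [[163, 159, 151], [168, 152, 137], [168, 140, 118], [149, 135, 120], [136, 129, 119], [133, 123, 108], [138, 127, 110], [150, 145, 135], [159, 157, 152], [160, 158, 154], [152, 150, 146]], [[162, 157, 149], [165, 146, 128], [167, 131, 96], [159, 131, 93], [153, 131, 94], [151, 126, 85], [141, 120, 87], [144, 135, 121], [158, 155, 149], [157, 155, 151], [137, 136, 132]], [[160, 157, 149], [157, 143, 127], [155, 126, 86], [155, 126, 74], [153, 125, 72], [149, 121, 68], [137, 114, 74], [139, 129, 113], [156, 154, 147], [152, 151, 146], [122, 121, 118]]]
```

The mark has turned about 180–210° from its start, and the second pass met resistance, so the nut is at or near its stop. Next is a guarded descent onto the pin.

Call:
carry_out:
  rows:
    - [[0, 0, 0.01, 0], [0, 0, 0.02, 0], [0, 0, 0.025, 0], [0, 0, 0.025, 0]]

```text
clock: 16.75
position: [0.4868, -0.0636, 0.2461]
tool_rot: [-3.139, -0.0, 1.446]
force: [1.2, 0.3, -0.4]
grip_width: -0.0
finger_force: 0.0
```

Call:
carry_out:
  rows:
    - [[0, 0, 0.002, 0], [0, 0, 0.004, 0], [0, 0, 0.004, 0]]

```text
clock: 17.0
position: [0.4876, -0.0635, 0.2435]
tool_rot: [-3.142, -0.0, 1.445]
force: [1.5, 0.1, 0.7]
grip_width: -0.0004
finger_force: 0.0
```

Call:
carry_out:
  rows:
    - [[0, 0, 0.002, 0], [0, 0, 0.003, 0], [0, 0, 0.003, 0]]

```text
clock: 17.25
position: [0.4875, -0.0636, 0.2406]
tool_rot: [-3.142, 0.0, 1.445]
force: [-0.1, 0.3, 0.1]
grip_width: 0.0001
finger_force: 0.0
```

Call:
carry_out:
  rows:
    - [[0, 0, 0.002, 0], [0, 0, 0.004, 0], [0, 0, 0.004, 0]]

```text
clock: 17.5
position: [0.4874, -0.0636, 0.2363]
tool_rot: [-3.141, -0.0, 1.445]
force: [0.0, 0.8, -0.2]
grip_width: -0.0002
finger_force: 0.0
```

Call:
carry_out:
  rows:
    - [[0, 0, 0.002, 0], [0, 0, 0.004, 0], [0, 0, 0.004, 0]]

```text
clock: 17.75
position: [0.4874, -0.0635, 0.2323]
tool_rot: [-3.141, -0.0, 1.445]
force: [-0.1, -0.1, 0.1]
grip_width: -0.0
finger_force: 0.0
```

Call:
carry_out:
  rows:
    - [[0, 0, 0.002, 0], [0, 0, 0.004, 0], [0, 0, 0.004, 0]]

```text
clock: 18.0
position: [0.4874, -0.0635, 0.2283]
tool_rot: [-3.141, -0.0, 1.445]
force: [-0.4, -0.8, -0.4]
grip_width: -0.0
finger_force: 0.0
```

```bash
python3 -c "
from h import *
o=st();f=bot.grab_frame('scene');print(proj(f,o['position']))
g=f['pixels'].mean(2).astype(int)
print('cols',list(range(212,234)))
for r in range(170,200): print(r,g[r,212:234])"
```

```text
t 18.0 p [ 0.4874 -0.0635  0.2283] rot [-3.141 -0.     1.445] q [ 0.65  0.37 -0.81  1.89  0.32  1.02 -0.43] F [-0.4 -0.8 -0.4] M [-0.048  0.019  0.022] w -0.0 ff 0.0
[222.49595392 191.61987189]
cols [212, 213, 214, 215, 216, 217, 218, 219, 220, 221, 222, 223, 224, 225, 226, 227, 228, 229, 230, 231, 232, 233]
170 [141 143 120  87  79  83  78  58  45  44  44  43  45  57  96 134 146 149
 150 150 150 150]
171 [141 144 124  91  82  92  88  65  48  45  44  45  45  56  95 134 148 151
 152 152 151 151]
172 [139 145 130  98  83  95  92  70  49  45  46  46  47  55  92 131 148 153
 154 153 152 151]
173 [128 145 135 103  83  93  93  73  51  46  46  46  47  54  86 127 148 153
 154 154 152 151]
174 [116 143 139 105  82  92  93  74  52  45  47  46  47  53  82 124 148 154
 155 154 152 151]
175 [112 141 139 107  81  92  95  78  54  45  46  45  46  52  79 121 147 154
 154 154 152 151]
176 [111 140 139 111  83  92  96  82  56  45  45  46  47  50  74 116 146 153
 153 152 152 151]
177 [111 141 140 116  87  93  98  87  58  46  46  46  46  51  71 111 143 151
 152 152 152 151]
178 [115 143 143 120  92  94 1
[... 1359 characters left out ...]
5 150 144 111  70
  50  46  44  44]
193 [ 89  90  96 113 136 154 160 157 137  93  71  71  86 123 146 140 112  75
  57  53  51  52]
194 [ 89  90  91  96 112 136 153 156 139  91  59  58  78 110 128 123 105  78
  65  63  62  63]
195 [ 90  90  91  92  97 114 137 146 131  93  68  65  76  96 108 106  97  82
  74  72  73  74]
196 [ 91  91  91  91  93  98 114 125 115  97  84  81  83  92 101 102  99  91
  87  86  89  91]
197 [ 90  91  91  93  96  98 102 107 104  98  91  88  89  93 100 102 101  99
  98  99 100 100]
198 [ 92  93  95  98  99 101 102 102 102 100  95  90  89  94 101 102 102 103
 102 102 102 102]
199 [ 97  99 100 101 101 101 102 103 103 102  98  91  89  93 101 102 103 102
 103 103 103 102]
```

The fingertip bottom is at rows 181–183 and the pin tip at about row 185, so roughly 10 mm of gap remains. I'll keep going.

Call:
carry_out:
  rows:
    - [[0, 0, 0.002, 0], [0, 0, 0.004, 0], [0, 0, 0.004, 0]]

```text
clock: 18.3
position: [0.4874, -0.0636, 0.2243]
tool_rot: [-3.141, 0.0, 1.445]
force: [-0.7, 0.1, -0.4]
grip_width: -0.0002
finger_force: 0.0
```

Call:
carry_out:
  rows:
    - [[0, 0, 0.001, 0], [0, 0, 0.002, 0], [0, 0, 0.003, 0], [0, 0, 0.003, 0]]

```text
clock: 18.63
position: [0.4875, -0.0636, 0.2215]
tool_rot: [-3.141, -0.0, 1.445]
force: [-0.4, 0.8, -0.7]
grip_width: 0.0001
finger_force: 0.0
```

Call:
carry_out:
  rows:
    - [[0, 0, 0.001, 0], [0, 0, 0.002, 0], [0, 0, 0.002, 0]]

```text
clock: 18.88
position: [0.4875, -0.0635, 0.2195]
tool_rot: [-3.141, -0.0, 1.445]
force: [-0.0, -0.0, 0.5]
grip_width: 0.0002
finger_force: 0.0
```

Call:
carry_out:
  rows:
    - [[0, 0, 0.001, 0], [0, 0, 0.002, 0], [0, 0, 0.002, 0]]

```text
clock: 19.13
position: [0.4876, -0.0635, 0.2177]
tool_rot: [3.141, 0.0, 1.445]
force: [-0.3, 0.4, 2.8]
grip_width: -0.0
finger_force: 1.8
```

Contact at TCP z ≈ 0.2177 with 2.8 N. Now I press in small steps.

Call:
carry_out:
  rows:
    - [[0, 0, 0.001, 0], [0, 0, 0.002, 0], [0, 0, 0.002, 0]]

```text
clock: 19.38
position: [0.4876, -0.0635, 0.2156]
tool_rot: [3.142, -0.0, 1.445]
force: [-0.5, -0.2, 3.7]
grip_width: 0.0
finger_force: 2.3
```

Call:
carry_out:
  rows:
    - [[0, 0, 0.0008, 0], [0, 0, 0.0015, 0], [0, 0, 0.0015, 0]]

```text
clock: 19.63
position: [0.4876, -0.0635, 0.2142]
tool_rot: [3.141, -0.0, 1.445]
force: [-0.3, 0.3, 5.5]
grip_width: -0.0002
finger_force: 3.1
```

Call:
carry_out:
  rows:
    - [[0, 0, 0.0005, 0], [0, 0, 0.0005, 0], [0, 0, 0.0005, 0]]

```text
clock: 19.88
position: [0.4877, -0.0635, 0.2139]
tool_rot: [3.141, -0.0, 1.445]
force: [-1.6, 0.4, 7.4]
grip_width: 0.0005
finger_force: 3.9
```

Call:
carry_out:
  rows:
    - [[0, 0, 0.0002, 0], [0, 0, 0.0002, 0], [0, 0, 0.0002, 0], [0, 0, 0.0002, 0]]

```text
clock: 20.22
position: [0.4878, -0.0635, 0.2138]
tool_rot: [3.141, 0.0, 1.445]
force: [-2.3, -0.5, 8.8]
grip_width: 0.0
finger_force: 4.8
```

The pin is at its firm stop at 8.8 N. I'll hold it a bit over a second, then release in steps to measure the travel.

Call:
carry_out:
  rows:
    - [[0, 0, 0, 0], [0, 0, 0, 0], [0, 0, 0, 0], [0, 0, 0, 0], [0, 0, 0, 0], [0, 0, 0, 0], [0, 0, 0, 0], [0, 0, 0, 0], [0, 0, 0, 0], [0, 0, 0, 0], [0, 0, 0, 0], [0, 0, 0, 0]]

```text
clock: 21.22
position: [0.4877, -0.0635, 0.2138]
tool_rot: [3.141, 0.0, 1.445]
force: [-2.3, -0.1, 10.2]
grip_width: -0.0002
finger_force: 4.8
```

Call:
carry_out:
  rows:
    - [[0, 0, 0, 0], [0, 0, 0, 0], [0, 0, -0.001, 0], [0, 0, -0.002, 0], [0, 0, -0.0035, 0], [0, 0, -0.0035, 0], [0, 0, -0.0035, 0], [0, 0, -0.0035, 0]]

```text
clock: 21.88
position: [0.4876, -0.0635, 0.2169]
tool_rot: [3.142, -0.0, 1.445]
force: [-0.5, 0.1, 4.0]
grip_width: -0.0002
finger_force: 2.0
```

Call:
carry_out:
  rows:
    - [[0, 0, -0.0004, 0], [0, 0, -0.0004, 0], [0, 0, -0.0004, 0]]

```text
clock: 22.13
position: [0.4875, -0.0635, 0.2174]
tool_rot: [-3.141, -0.0, 1.445]
force: [0.2, 0.4, 3.7]
grip_width: -0.0
finger_force: 1.9
```

Call:
carry_out:
  rows:
    - [[0, 0, -0.0004, 0], [0, 0, -0.0004, 0], [0, 0, -0.0004, 0]]

```text
clock: 22.38
position: [0.4876, -0.0635, 0.2178]
tool_rot: [3.142, -0.0, 1.445]
force: [0.0, 1.1, 3.6]
grip_width: -0.0001
finger_force: 1.8
```

Call:
carry_out:
  rows:
    - [[0, 0, -0.0004, 0], [0, 0, -0.0004, 0], [0, 0, -0.0004, 0]]

```text
clock: 22.63
position: [0.4875, -0.0635, 0.2182]
tool_rot: [-3.142, -0.0, 1.445]
force: [-0.5, 0.4, 2.8]
grip_width: -0.0003
finger_force: 1.7
```

Call:
carry_out:
  rows:
    - [[0, 0, -0.0004, 0], [0, 0, -0.0004, 0], [0, 0, -0.0004, 0]]

```text
clock: 22.88
position: [0.4876, -0.0635, 0.2186]
tool_rot: [3.142, -0.0, 1.445]
force: [0.1, 0.4, 4.2]
grip_width: -0.0
finger_force: 1.6
```

The fingers are still on the pin at 0.2186, so the travel was about 4.7–4.8 mm. That means the nut is fully unscrewed and the pin was pressed to its end. I'll withdraw.

Call:
carry_out:
  rows:
    - [[0, 0, -0.002, 0], [0, 0, -0.01, 0], [0, 0, -0.03, 0], [0, 0, -0.06, 0], [0, 0, -0.09, 0], [0, 0, -0.1, 0], [0, 0, -0.1, 0], [0, 0, -0.1, 0]]

```text
clock: 23.55
position: [0.4875, -0.0637, 0.3188]
tool_rot: [3.141, 0.0, 1.445]
force: [0.2, 0.7, -0.2]
grip_width: 0.0001
finger_force: 0.0
```

```bash
python3 -c "
from h import *
st();print(bot.job_done())"
```

```text
t 23.55 p [ 0.4875 -0.0637  0.3188] rot [3.141 0.    1.445] q [ 0.7   0.28 -0.85  1.76  0.22  1.21 -0.34] F [ 0.2  0.7 -0.2] M [ 0.019  0.034 -0.027] w 0.0001 ff 0.0
the job is handed in; nothing more can be done
None
```

The job is handed in: by the pin's measured travel of about 4.7 mm the nut is unscrewed to its stop, and I pressed the pin to its end for over a second (10 N at most), released it and drew the arm clear; no verdict came back.

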